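Close the tackle box and flip its latch down

TASK

Push the open lid of the orange tackle box fully shut with your fingertips, then push the black flip latch on its front edge all the way down flat against the front of the box. Only push: do not pick anything up, do not shove the box out of its place, leave the latch open until the lid is shut, and leave the drink bottle, the bowl and the two shuttlecocks where they stand.

Things in the scene. Friction and masses are not known exactly. Their poses are not given: they have to be found in the camera images.
- tackle: orange plastic tackle box, loose on the shelf, about 2.2 kg. Origin: centre of its underside; x axis points from the front (latch side, towards the robot) to the back (hinge side), y axis along its length, z up. Base 160 (x) by 240 (y) by 100 mm high; with the lid shut 130 mm high
- lid (a joint): opening angle of the lid about the box's rear upper edge, rad: 0 = shut, 1.57 = standing upright. The lid is a shallow shell 160 x 240 x 30 mm; the hinge is stiff, so it stays wherever it is left; about 1.5 to 4 N at point lid_push pushes it shut. When open it leans towards the robot, so its outer face looks up and to the back, and pushing that face forwards and down shuts it
- lid_hinge (a point): point on the lid's hinge line, mid-length: at (80, 0, 100) mm in the box's frame. The hinge line runs along the box's y
- lid_push (a point): point on the lid's outer (top) face, mid-length, 40 mm from its front edge; 120 mm in front of and 30 mm above the hinge line when shut. Its z axis points out of the outer face. A black carrying handle (100 mm long, 8 mm thick, folded flat) lies on the lid behind it, between 40 and 90 mm in front of the hinge line
- latch (a joint): angle of the black flip latch relative to the lid, rad: 0 = lying down flat against the front of the shut box, 1.57 = sticking straight out to the front in the plane of the lid, more = tipped up. Light friction, under 3 N at its end; it stays where it is left
- latch_hinge (a point): point on the latch's hinge line, at mid-width, on the lid's front edge: 5 mm in front of the lid's front face and 8 mm below its top; hinge line along the box's y
- latch_end (a point): point on the outer face of the latch, at mid-width, 6 mm short of its free end. The latch is a plate 44 mm wide and 6 mm thick that reaches 39 mm from its hinge line; the outer face lies 3 mm outside the hinge line. It is pressed down on this face and, lastly, pushed home towards the back of the box
- bottle: bystander: upright stainless drink bottle with a flip-top lid, 68 mm diameter, 204 mm high, beside the box; origin at the centre of its underside
- bowl: bystander: white ceramic bowl, rim 140 mm across, 60 mm high, on the other side of the box; origin at the centre of its underside
- shuttle_a: bystander: shuttlecock with a green band, standing on its skirt, 66 mm across, 85 mm high, near a front corner of the box; origin at the centre of its underside
- shuttle_b: bystander: shuttlecock with a red band, same size, near the other front corner; origin at the centre of its underside

How it is judged (in metres and radians):
On the way, in this order (a step that is already met when the one before it is completed fails the run):
1. the lid is shut (value of joint lid below 0.05 rad), for 0.2 s.
2. the latch is down with the lid shut (value of joint lid below 0.05 rad and value of joint latch below 0.15 rad), for 0.2 s.
At the end, for the whole second after the job is handed in: Lid within 0.05 rad of shut, latch within 0.15 rad of flat against the front, box at rest within 40 mm of where it stood, and bottle, bowl and shuttlecocks upright within 25 mm of where they stood (all of step 2 and distance of tackle from where it was at the start of the episode below 0.04 m and linear speed of tackle below 0.02 m/s and distance of each of bottle, bowl, shuttle_a, shuttle_b from where it was at the start of the episode below 0.025 m and angle between each of bottle, bowl, shuttle_a, shuttle_b's own z axis and vertical below 0.2 rad); the robot touches nothing.
It fails at once if the latch is folded down before the lid is shut (value of joint latch below 0.6 rad and value of joint lid above 0.12 rad).
It fails at once if the tackle box is lifted, tipped or shoved out of its place (distance of tackle from where it was at the start of the episode above 0.04 m or height (world z) of tackle above 0.015 m or angle between tackle's own z axis and vertical above 0.15 rad).
It fails at once if the bottle or the bowl is lifted, moved or knocked over (distance of any of bottle, bowl from where it was at the start of the episode above 0.025 m or height (world z) of any of bottle, bowl above 0.015 m or angle between any of bottle, bowl's own z axis and vertical above 0.2 rad).
It fails at once if a shuttlecock is lifted, moved or knocked over (distance of any of shuttle_a, shuttle_b from where it was at the start of the episode above 0.025 m or height (world z) of any of shuttle_a, shuttle_b above 0.015 m or angle between any of shuttle_a, shuttle_b's own z axis and vertical above 0.2 rad).
It also fails if it takes over 56 s, if anything falls off the work surface, if the arm or the gripper's body presses on something with over 40 N, if the wrist force passes 120 N, or if a joint passes its speed limit or range.

ROBOT

A 6-joint arm with a two-finger parallel gripper is mounted at the origin on the work surface. World frame = base frame: x ahead of the robot, y to its left, z up, the work surface at z = 0. Lengths are in mm, angles in rad, forces in N, time in s.
With the tool pointing down it reaches from about 375 to 975 mm from the base axis. Payload 3.8 kg.
Tool frame: the origin (TCP) lies on the centre line of the jaws, within the pads' length; the fingertips stand 22 mm ahead of it and the grasp point (between the pads) lies 3 mm ahead of it; z points along the fingers, y is the line along which they close (so a half turn about z gives the same grasp; the last joint's range is limited). The gripper opens to 88 mm and grips with 3 to 60 N. Pads are 18 mm wide; open, the fingers measure 123 mm over their backs; the gripper's body (75 mm by 187 mm) begins 45 mm behind the grasp point.
Start: joints at [-1.174, 0.264, 1.604, -0, 1.274, -0.037], TCP at [283.711, -612.475, 236.806] pointing down, gripper open.
Joint ranges: [-2.63, 2.63], [-0.94, 2.18], [0.31, 2.57], [-1.31, 4.45], [0, 2.66], [-2.55, 2.55]. Speed limits (rad/s): [2.57, 2.57, 3.14, 3.14, 3.14, 3.14].

INTERFACE

Orientations are given as a unit quaternion [x, y, z, w].
In Python, from station import r, viewer gives the robot as it stands.
- The arm moves only by the tool drive_tool, never from a script. Its argument "deltas" is a list of rows, each a list of 2 entries, a list of its own where there are three numbers: the shift along the tool's x, y, z scaled (see below), then the turn about the tool's z scaled (see below). In form: [[[x, y, z], twist], ...]. A call has 1 to 5 rows; each row shifts and turns the commanded pose from where the row before left it, along the tool's axes as they then stand; what a row does not reach is not made up. The controller multiplies each number of a shift by 0.03 m and each number of a turn by 0.15 rad. A row lasts 1/10 s, in which the tool goes at most 50 mm and 8.59 degrees, less where a joint would pass 70% of its speed; a pose out of reach is approached as far as the arm can. A call with a number of a shift or a turn outside -1 to 1 is refused whole. A call with a gripper value outside its range is refused whole. "hand" is the opening, from 0 (shut) to 1 (fully open), set as the call begins (left out, the last holds). The fingers move at their own pace and stop on an object; "force" is the grip in N (left out, the last holds). Time passes only in rows, so rows that do not move let the fingers close. It gives the time, the measured TCP pose, the force, the opening and the grip force at its end, in the units of the state.
- r.get_obs(): the state, without advancing time (a new reading comes with each control period).
- viewer.camera(name): name is "scene" or "side" or "wrist"; returns a dict with "img" (384x512x3 uint8, red, green, blue), "fx", "fy", "cx", "cy" (pixels), "R" (3x3) and "t" (3): a world point X has camera coordinates R X + t. Camera axes: x right, y down, z forward; pixel columns grow to the right and rows downward; lengths in mm; the calibration is good to about 2 mm. A picture is of the moment at which its call begins. There is no depth.
- r.finish_job(): hands the job in; it is judged then, once.
The state is a dict: "time": time; "joint_positions": joint angles; "dq": joint speeds; "joint_efforts": joint torques, N m; "eef_pos": TCP position; "tcp_rot": TCP orientation; "force": force on the tool from outside, world axes, zero at the start; "moment": the same for the moment, N m; "width": opening from 0.0 (shut) to 1.0 (fully open); "grasp_force": force on a finger pad.
Only numpy, scipy, OpenCV 4.12 (cv2) and the standard library are available. Lean on these libraries where they do the work, as an engineer would, in place of code of your own. Each camera call takes 0.05 s, during which the arm holds its last target. There are 200 camera calls.

## Working session

There is one attempt and no reset: what is moved stays moved. The work goes in short steps, Python scripts to look and compute and a tool call to move; the robot and the scene stay as the last step left them, time stands still between calls to the robot, and variables do not carry over. Pictures are saved under pics/ and viewed, at most 10 in all, crops included, and the job is handed in when it is done.

Besides the shell and the picture viewer there is one more tool, called after "Emit:" as name(argument=value, ...), one argument or row to a line, values as JSON. drive_tool: Moves the arm, as the interface text tells. Its arguments: {"type":"object","properties":{"deltas":{"type":"array"},"hand":{"type":"number"},"force":{"type":"number"}},"required":["deltas"]}

```bash
ls; mkdir -p pics; python3 - <<'E'
from station import r, viewer
import cv2,numpy as np,pickle
o=r.get_obs();print({k:o[k] for k in('time','eef_pos','tcp_rot','force','width')})
d={}
for n in('scene','side'):
    c=viewer.camera(n);d[n]=c;print(n,c['fx'],c['cx'],c['cy'],(-np.array(c['R']).T@np.array(c['t'])).round())
    cv2.imwrite(f'pics/{n}0.png',c['img'][:,:,::-1])
pickle.dump(d,open('c0.pkl','wb'))
E
```

```text
pics
{'time': 0.0, 'eef_pos': array([ 283.47210409, -611.83205942,  235.49657808]), 'tcp_rot': array([ 9.76564015e-01,  2.15224384e-01, -1.87689084e-04, -1.07403068e-03]), 'force': array([ 0.41207443, -0.41676179,  0.00467628]), 'width': 0.9980723038884035}
scene 417.52551359734326 254.5933593346988 191.92151058444685 [ 990. -314. 1004.]
side 381.44900104916326 256.2333050276764 193.81874074012245 [ 942. -449.  981.]
```

View pics/scene0.png

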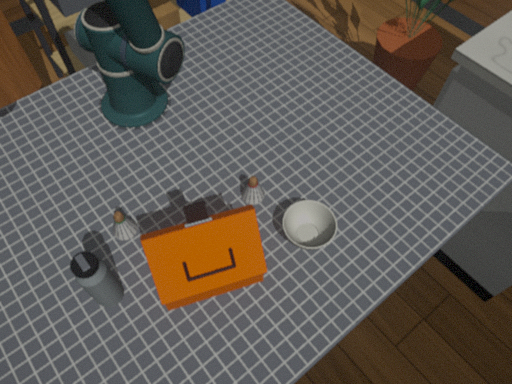

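View pics/side0.png

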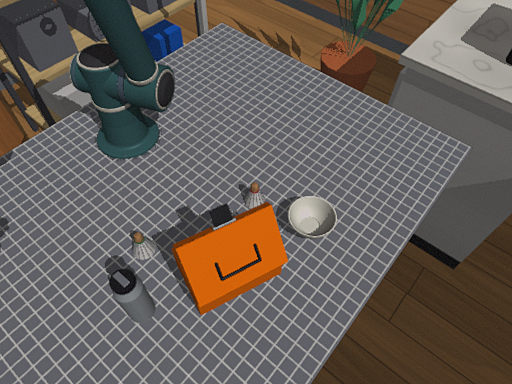

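The cameras look from behind the box towards the robot: the box is around (205,255) in scene and (230,260) in side. The latch is at (196,212) and (221,215), with a shuttlecock by each front corner, the bottle on the left and the bowl on the right. Next I zoom in for the corners.

```bash
python3 - <<'E'
import cv2,numpy as np,pickle
d=pickle.load(open('c0.pkl','rb'))
a=d['scene']['img'][185:315,130:275];b=d['side']['img'][190:320,160:305]
m=np.hstack([cv2.resize(x,None,fx=2.75,fy=4*.6875,interpolation=cv2.INTER_CUBIC) for x in(a,b)])
cv2.imwrite('pics/z.png',m[:,:,::-1])
for n in d:
    h=cv2.cvtColor(d[n]['img'],cv2.COLOR_RGB2HSV)
    k=cv2.inRange(h,(5,180,90),(20,255,255))
    c=max(cv2.findContours(k,0,2)[0],key=cv2.contourArea)
    print(n,cv2.contourArea(c),cv2.approxPolyDP(c,3,True)[:,0].tolist())
    # bright top face vs dark back
    print([h[y,x].tolist() for y,x in((240,190),(292,215),(295,190),(300,180),(260,160))])
E
```

```text
scene 8352.0 [[251, 206], [212, 215], [212, 221], [189, 228], [181, 224], [142, 235], [159, 296], [169, 309], [262, 279], [265, 264]]
[[16, 237, 184], [13, 221, 149], [16, 255, 175], [13, 226, 151], [16, 255, 179]]
side 7240.0 [[268, 203], [235, 216], [234, 222], [215, 231], [208, 228], [173, 244], [173, 253], [201, 314], [279, 273], [280, 266], [287, 261]]
[[13, 232, 111], [13, 243, 213], [105, 32, 64], [15, 6, 160], [108, 25, 103]]
```

View pics/z.png

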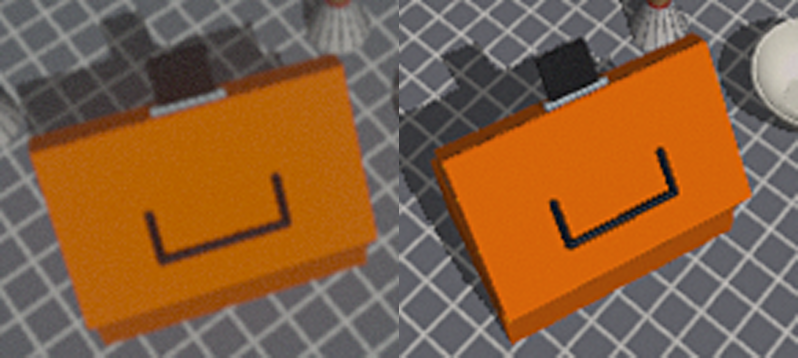

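The zoom shows the lid's outer face with its four corners, the front rim strip, and the box's rear bottom edge on the table at scene (168,309)-(263,280) and side (201,314)-(280,274). I cast the rear bottom edge onto z=0 and triangulate the lid corners.

```bash
cat >h.py <<'E'
import numpy as np,cv2
def ray(c,p):
    R=np.array(c['R']);t=np.array(c['t']);o=-R.T@t
    return o,R.T@np.array([(p[0]-c['cx'])/c['fx'],(p[1]-c['cy'])/c['fy'],1.])
def onz(c,p,z):
    o,d=ray(c,p);return o+d*(z-o[2])/d[2]
def tri(c1,p1,c2,p2):
    A=[];b=[]
    for c,p in((c1,p1),(c2,p2)):
        o,d=ray(c,p);d=d/np.linalg.norm(d);M=np.eye(3)-np.outer(d,d);A.append(M);b.append(M@o)
    return np.linalg.lstsq(np.vstack(A),np.hstack(b),rcond=None)[0]
def proj(c,X):
    q=np.array(c['R'])@X+np.array(c['t']);return np.array([c['fx']*q[0]/q[2]+c['cx'],c['fy']*q[1]/q[2]+c['cy']])
E
cat >m.py <<'E'
from h import *;import pickle
d=pickle.load(open('c0.pkl','rb'));s,e=d['scene'],d['side']
np.set_printoptions(suppress=True,precision=1)
for c,(l,r) in((s,((168.5,309.4),(262.7,280.3))),(e,((201.5,314.4),(280.4,273.6)))):
    L,R=onz(c,l,0),onz(c,r,0);v=R-L;print('rear bottom',L,R,np.linalg.norm(v),'yaw of y axis',np.degrees(np.arctan2(-v[0],v[1])))
C={'fl':((141.6,239.5),(174.9,248.2)),'fr':((254.7,210.5),(269.5,203.5)),'rr':((266.4,271.5),(287.6,261.6)),'rl':((163.5,303.5),(198.5,308))}
for k,(p,q) in C.items(): print(k,tri(s,p,e,q))
obj=np.array([[-80,-120,0],[-80,120,0],[80,120,0],[80,-120,0]],float)
for i,c in enumerate((s,e)):
    K=np.array([[c['fx'],0,c['cx']],[0,c['fy'],c['cy']],[0,0,1]]);im=np.array([C[k][i] for k in C])
    n,rv,tv,er=cv2.solvePnPGeneric(obj,im,K,None,flags=cv2.SOLVEPNP_IPPE)
    for a,b,g in zip(rv,tv,er):
        R=np.array(c['R']).T@cv2.Rodrigues(a)[0];print('pnp',np.array(c['R']).T@(b[:,0]-c['t']),'xaxis',R[:,0],'y',R[:,1],g)
# bystanders rough
for n,p,z in(('sh_left head',(119,214),80),('sh_right head',(253,181),80),('bowl',(309,226),45),('bottle top',(86,262),200),('latch end',(196,205),160)): print(n,onz(s,p,z))
for n,p,z in(('sh_left head',(138,237),80),('sh_right head',(255,187),80),('bowl',(312,218),45),('bottle top',(122,279),200)): print(n,onz(e,p,z))
E
python3 m.py
```

```text
rear bottom [ 638.9 -284.4    0. ] [725.5 -61.5   0. ] 239.12710412159115 yaw of y axis -21.22061203819597
rear bottom [ 641.9 -284.8    0. ] [728.1 -64.5   0. ] 236.59494281375558 yaw of y axis -21.379212821604266
fl [ 561.6 -255.3  223.6]
fr [654.2 -33.8 233.5]
rr [744.6 -69.5 108.6]
rl [ 642.3 -287.9   59.5]
pnp [ 653.  -160.8  161.5] xaxis [ 0.6 -0.2 -0.8] y [0.4 0.9 0. ] [0.6]
pnp [ 650.1 -160.   169.7] xaxis [ 0.9 -0.4  0.1] y [0.4 0.9 0. ] [3.8]
pnp [ 659.6 -167.5  181.4] xaxis [ 0.6 -0.2 -0.8] y [ 0.3  0.9 -0. ] [0.4]
pnp [ 653.5 -172.4  186.6] xaxis [ 0.9 -0.5  0. ] y [0.5 0.8 0.4] [2.8]
sh_left head [ 385.5 -251.8   80. ]
sh_right head [519.7  73.5  80. ]
bowl [700.3 113.2  45. ]
bottle top [ 520.6 -368.1  200. ]
latch end [ 529.1 -105.8  160. ]
sh_left head [ 390.8 -259.5   80. ]
sh_right head [521.4  71.3  80. ]
bowl [702.2 113.2  45. ]
bottle top [ 518.2 -374.1  200. ]
```

Both views agree: the rear bottom edge measures about 238 mm (240 expected). The box centre is near (609,-145), yaw -21.3°, lid about 0.9 rad. I'll close the fingers, rise, and twist so tool x lies along box x.

Emit:
drive_tool(
  deltas=[
    [[0,0,-1],1],
    [[0,0,-1],1],
    [[0,0,-1],1],
    [[0,0,-1],1],
    [[0,0,0],1],
  ],
  hand=0,
  force=20,
)

```text
time: 0.6
eef_pos: [284.5, -614.2, 362.6]
tcp_rot: [0.987, -0.16, 0.002, 0.004]
force: [-0.7, -0.8, 0.2]
width: 0.57
grasp_force: 0.0
```

Emit:
drive_tool(
  deltas=[
    [[0,0,0],0.37],
    [[0,0,0],0],
    [[0,0,0],0],
  ],
)

```text
time: 0.9
eef_pos: [283.6, -612.2, 356.0]
tcp_rot: [0.983, -0.184, -0.0, -0.001]
force: [0.2, -1.3, 0.0]
width: 0.295
grasp_force: 0.0
```

Emit:
drive_tool(
  deltas=[
    [[0.4,-1,0],0],
    [[0.4,-1,0],0],
    [[0.4,-1,0],0],
    [[0.4,-1,0],0],
    [[0.4,-1,0],0],
  ],
)

```text
time: 1.4
eef_pos: [394.7, -493.3, 356.1]
tcp_rot: [0.983, -0.184, -0.0, -0.0]
force: [0.2, -0.0, -0.6]
width: 0.006
grasp_force: 0.0
```

Emit:
drive_tool(
  deltas=[
    [[0.4,-1,0],0],
    [[0.4,-1,0],0],
    [[0.4,-1,0],0],
    [[0.4,-1,0],0],
    [[0.4,-1,0],0],
  ],
)

```text
time: 1.9
eef_pos: [505.1, -375.3, 356.1]
tcp_rot: [0.983, -0.184, -0.0, -0.0]
force: [-0.0, -0.4, -0.3]
width: 0.002
grasp_force: 0.0
```

Emit:
drive_tool(
  deltas=[
    [[0.4,-1,0],0],
    [[0.4,-1,0],0],
    [[0.4,-1,0],0],
    [[0.4,-1,0],0],
    [[0.4,-1,0],0],
  ],
)

```text
time: 2.4
eef_pos: [615.4, -257.4, 356.1]
tcp_rot: [0.983, -0.184, -0.001, -0.0]
force: [0.9, 0.1, 0.2]
width: 0.007
grasp_force: 0.0
```

Emit:
drive_tool(
  deltas=[
    [[0.4,-1,0],0],
    [[0.3,-1,0],0],
    [[0.3,-1,0],0],
    [[0,-0.4,0],0],
    [[0,0,0],0],
  ],
)

```text
time: 2.9
eef_pos: [680.0, -172.9, 355.9]
tcp_rot: [0.983, -0.183, -0.001, -0.0]
force: [0.3, -0.1, -0.5]
width: 0.006
grasp_force: 0.0
```

```bash
cat >loc.py <<'E'
from station import r, viewer
from h import *
np.set_printoptions(suppress=True,precision=2)
def loc(p,c=(609,-145)):
    a=np.radians(-21.3);v=np.array(p[:2])-c
    return np.array([v@[np.cos(a),np.sin(a)],v@[-np.sin(a),np.cos(a)],p[2]])
def st():
    o=r.get_obs();print(o['time'],'tip local',loc(o['eef_pos'])-[0,0,22],'rot',o['tcp_rot'],'F',o['force'],o['width'])
E
python3 - <<'E'
from loc import *
st();c=viewer.camera('scene');cv2.imwrite('pics/a.png',cv2.resize(c['img'][80:340,60:360],None,fx=2,fy=2)[:,:,::-1])
E
```

```text
2.9 tip local [ 76.34  -0.22 333.93] rot [ 0.98 -0.18 -0.   -0.  ] F [ 0.31 -0.09 -0.52] 0.005872025520494877
```

View pics/a.png

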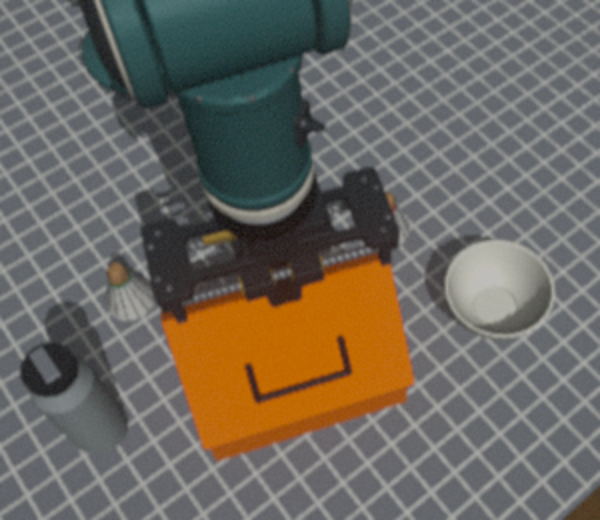

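The gripper is above the lid and centred on it, clear of the bottle and bowl. Descend behind the lid face and approach to contact.

Emit:
drive_tool(
  deltas=[
    [[0,0,1],0],
    [[0,0,1],0],
    [[0,0,1],0],
    [[0,0,0.6],0],
    [[0,0,0],0],
  ],
)

```text
time: 3.45
eef_pos: [676.6, -175.6, 244.6]
tcp_rot: [0.983, -0.186, -0.004, -0.0]
force: [0.0, 0.9, -0.1]
width: 0.004
grasp_force: 0.0
```

Emit:
drive_tool(
  deltas=[
    [[-0.5,0,0.15],0],
    [[-0.4,0,0.15],0],
    [[-0.3,0,0.1],0],
    [[-0.2,0,0.1],0],
    [[-0.2,0,0.1],0],
  ],
)

```text
time: 3.95
eef_pos: [635.3, -157.6, 231.9]
tcp_rot: [0.983, -0.185, 0.001, 0.0]
force: [1.7, -0.3, 1.4]
width: 0.007
grasp_force: 1.1
```

Emit:
drive_tool(
  deltas=[
    [[-0.2,0,0.1],0],
    [[-0.2,0,0.12],0],
    [[-0.2,0,0.15],0],
    [[-0.2,0,0.17],0],
  ],
)

```text
time: 4.35
eef_pos: [612.6, -148.1, 214.7]
tcp_rot: [0.983, -0.185, 0.0, -0.0]
force: [0.8, -0.6, 3.5]
width: 0.005
grasp_force: 1.1
```

```bash
python3 - <<'E'
from loc import *
st();c=viewer.camera('side');cv2.imwrite('pics/b.png',cv2.resize(c['img'][100:340,90:360],None,fx=2,fy=2)[:,:,::-1])
E
```

```text
4.35 tip local [  4.43  -1.56 192.65] rot [ 0.98 -0.18  0.   -0.  ] F [ 0.77 -0.63  3.51] 0.005239918139350832
```

View pics/b.png

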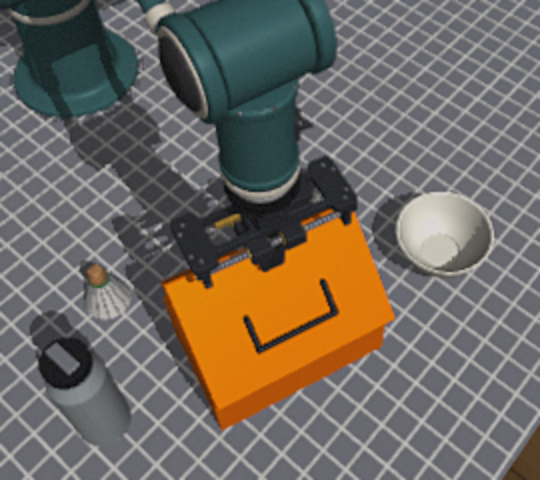

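The picture shows the fingertips on the lid face near mid-length, with the lid already lower and a 3.5 N push. Continue along the arc.

Emit:
drive_tool(
  deltas=[
    [[-0.2,0,0.3],0],
    [[-0.25,0,0.33],0],
    [[-0.25,0,0.33],0],
    [[-0.17,0,0.37],0],
    [[-0.17,0,0.37],0],
  ],
)

```text
time: 4.9
eef_pos: [582.7, -136.5, 162.1]
tcp_rot: [0.983, -0.185, -0.001, -0.0]
force: [-1.4, -0.2, 2.0]
width: 0.006
grasp_force: 1.0
```

Emit:
drive_tool(
  deltas=[
    [[-0.1,0,0.25],0],
    [[0,0,0.15],0],
    [[0,0,0.1],0],
    [[0,0,0],0],
  ],
)

```text
time: 5.3
eef_pos: [581.0, -135.9, 148.1]
tcp_rot: [0.983, -0.185, -0.0, -0.0]
force: [0.1, 0.1, 0.2]
width: 0.007
grasp_force: 0.0
```

```bash
python3 - <<'E'
from loc import *
st()
E
```

```text
5.3 tip local [-29.37  -1.73 126.11] rot [ 0.98 -0.18 -0.   -0.  ] F [0.09 0.06 0.17] 0.007340600782398979
```

Emit:
drive_tool(
  deltas=[
    [[0,0,0.1],0],
    [[0,0,0.1],0],
    [[0,0,0],0],
  ],
)

```text
time: 5.6
eef_pos: [581.1, -135.9, 142.4]
tcp_rot: [0.983, -0.185, 0.0, 0.0]
force: [-0.4, -0.0, -0.5]
width: 0.01
grasp_force: 0.1
```

```bash
python3 - <<'E'
from loc import *
st();a=viewer.camera('side')['img'][130:330,120:320];b=viewer.camera('scene')['img'][120:320,110:310]
cv2.imwrite('pics/c.png',cv2.resize(np.hstack([a,b]),None,fx=2,fy=2)[:,:,::-1])
E
```

```text
5.6 tip local [-29.28  -1.69 120.36] rot [ 0.98 -0.18  0.    0.  ] F [-0.42 -0.05 -0.46] 0.010243974894464747
```

View pics/c.png

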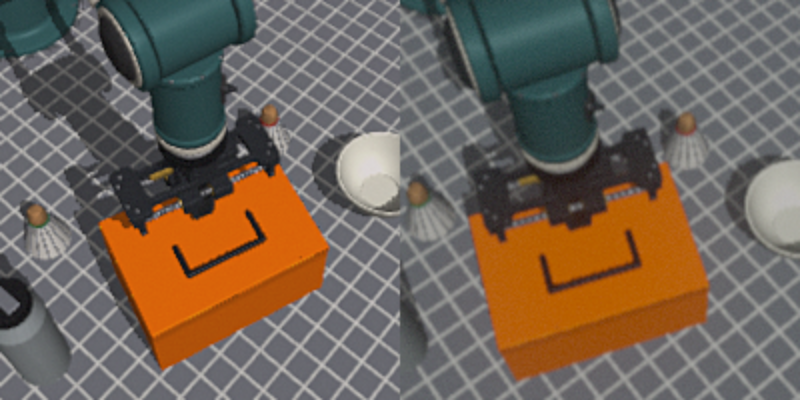

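The lid looks down and the rear bottom edge hasn't moved. I check the lid corner heights by casting onto z=130.

```bash
python3 - <<'E'
from loc import *;import pickle
c=pickle.load(open('c0.pkl','rb'))['scene']
for n,p in(('fl',(145.5,226.5)),('fr',(244,204)),('rr',(264,265)),('rl',(165,292.5))):print(n,loc(onz(c,p,130)))
for z in(100,115,130,145):print(z,[loc(onz(c,p,z))[:2] for p in((145.5,226.5),(244,204))])
st()
E
```

```text
fl [ -85.63 -117.8   130.  ]
fr [-74.32 119.77 130.  ]
rr [ 89.17 116.09 130.  ]
rl [  84.19 -105.81  130.  ]
100 [array([-102.84, -121.2 ]), array([-91.14, 124.52])]
115 [array([ -94.24, -119.5 ]), array([-82.73, 122.14])]
130 [array([ -85.63, -117.8 ]), array([-74.32, 119.77])]
145 [array([ -77.02, -116.1 ]), array([-65.91, 117.39])]
5.7 tip local [-29.38  -1.71 120.46] rot [ 0.98 -0.18  0.    0.  ] F [-0.63  0.69 -0.32] 0.007206214011377151
```

Emit:
drive_tool(
  deltas=[
    [[0,0,0.07],0],
    [[0,0,0],0],
  ],
)

```text
time: 5.9
eef_pos: [580.9, -135.9, 140.4]
tcp_rot: [0.983, -0.185, 0.0, -0.0]
force: [-0.1, -0.5, 0.4]
width: 0.003
grasp_force: 0.2
```

```bash
python3 - <<'E'
from loc import *
c=viewer.camera('wrist');cv2.imwrite('pics/w.png',c['img'][:,:,::-1])
print(-np.array(c['R']).T@np.array(c['t']))
p=r.get_obs()['eef_pos'];print('tip px',proj(c,p-[0,0,22]))
E
```

```text
[ 650.25 -162.76  288.07]
tip px [254.7  223.98]
```

View pics/w.png

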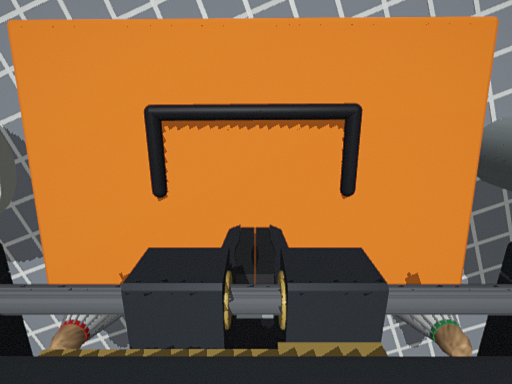

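The wrist view shows the tip at (254,226), as predicted. The lid's rear corners are at (10,22) and (497,16), and the handle leg ends at (159,195) and (348,195). I use the known 240 mm width and 100 mm handle to get the face height.

```bash
python3 - <<'E'
from loc import *
c=viewer.camera('wrist');st()
for z in(110,120,130,138):
    q=[loc(onz(c,p,z)) for p in((10,22),(497,16),(153,106),(361,106),(159,195),(348,195),(48,280),(463,280))]
    print(z,'width',np.linalg.norm(q[0]-q[1]),'handle',np.linalg.norm(q[2]-q[3]),'low w',np.linalg.norm(q[6]-q[7]));print(*[x[:2] for x in q])
E
```

```text
6.0 tip local [-29.5   -1.68 118.42] rot [ 0.98 -0.18 -0.   -0.  ] F [-0.07  0.5  -0.56] 0.0031834849702320413
110 width 263.4507797274444 handle 121.81902504205529 low w 291.2430656483966
[ 85.42 131.25] [  88.6  -132.19] [41.65 57.99] [ 41.8  -63.83] [-13.17  59.59] [-13.   -61.34] [-76.03 143.38] [ -75.57 -147.87]
120 width 248.65939188198232 handle 114.97952185964962 low w 274.8912858367612
[ 83.14 123.79] [  86.14 -124.85] [41.83 54.65] [ 41.97 -60.33] [-9.91 56.15] [ -9.75 -57.99] [-69.24 135.24] [ -68.81 -139.65]
130 width 233.86800403652012 handle 108.14001867724404 low w 258.53950602512583
[ 80.87 116.33] [  83.69 -117.52] [42.01 51.31] [ 42.14 -56.83] [-6.65 52.72] [ -6.5  -54.63] [-62.45 127.1 ] [ -62.04 -131.44]
138 width 222.03489376015042 handle 102.6684161313195 low w 245.45808217581754
[ 79.05 110.37] [  81.72 -111.65] [42.16 48.63] [ 42.28 -54.04] [-4.04 49.97] [ -3.9  -51.94] [-57.02 120.59] [ -56.63 -124.87]
```

The wrist widths suggest the lid front may still be slightly high. I'll lift off and measure without the gripper in the way.

Emit:
drive_tool(
  deltas=[
    [[0,0,-1],0],
    [[0,0,-1],0],
    [[0.7,0,-1],0],
    [[1,0,-0.7],0],
    [[1,0,0],0],
  ],
)

```text
time: 6.5
eef_pos: [659.4, -166.2, 257.0]
tcp_rot: [0.983, -0.185, 0.004, 0.0]
force: [0.6, 0.3, 0.5]
width: 0.002
grasp_force: 0.0
```

Emit:
drive_tool(
  deltas=[
    [[1,0,0],0],
    [[1,0,0],0],
    [[0.5,0,0],0],
    [[0,0,0],0],
  ],
)

```text
time: 6.9
eef_pos: [727.5, -193.2, 250.3]
tcp_rot: [0.983, -0.185, -0.0, 0.0]
force: [-0.4, -0.2, -0.5]
width: 0.006
grasp_force: 0.0
```

```bash
python3 - <<'E'
from loc import *
import pickle
st();d={n:viewer.camera(n) for n in('scene','side','wrist')};pickle.dump(d,open('c1.pkl','wb'))
x=[cv2.resize(d['wrist']['img'],(400,300)),cv2.resize(d['scene']['img'][170:320,110:310],(400,300),interpolation=2),cv2.resize(d['side']['img'][170:320,130:330],(400,300),interpolation=2)]
cv2.imwrite('pics/d.png',np.vstack([np.hstack(x[1:]),np.hstack([x[0],x[0]*0])])[:,:,::-1])
E
```

```text
6.9 tip local [127.94  -1.9  228.28] rot [ 0.98 -0.18 -0.    0.  ] F [-0.41 -0.2  -0.47] 0.0058354772159553425
```

View pics/d.png

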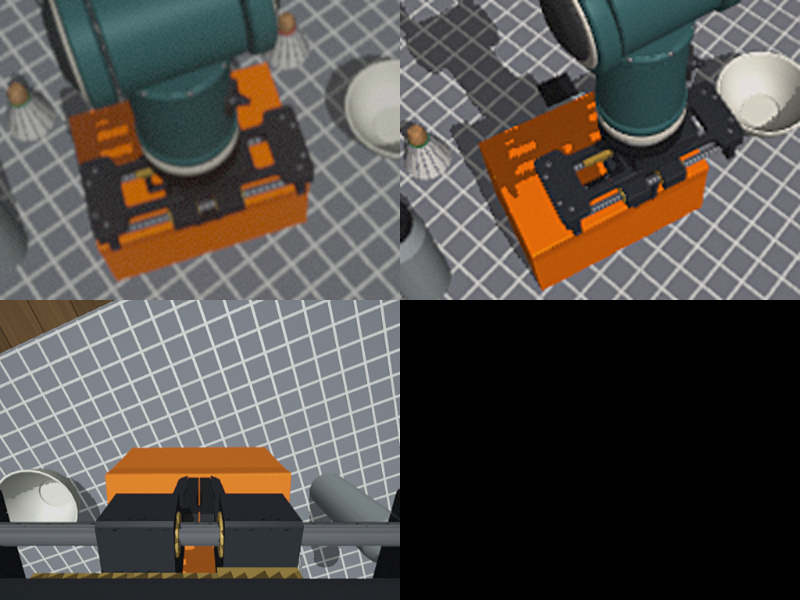

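The gripper hides the lid from here, so I move up and to the robot's side, which I also need for the latch.

Emit:
drive_tool(
  deltas=[
    [[-1,0,-1],0],
    [[-1,0,-0.5],0],
    [[-1,0,0],0],
    [[-1,0,0],0],
    [[-1,0,0],0],
  ],
)

```text
time: 7.55
eef_pos: [584.4, -137.2, 297.1]
tcp_rot: [0.983, -0.185, 0.0, 0.0]
force: [0.1, 0.9, -0.5]
width: 0.005
grasp_force: 0.0
```

Emit:
drive_tool(
  deltas=[
    [[-1,0,0],0],
    [[-1,0,0],0],
    [[-1,0,0],0],
    [[-1,0,0],0],
    [[-1,0,0],0],
  ],
)

```text
time: 8.05
eef_pos: [444.5, -82.7, 296.5]
tcp_rot: [0.983, -0.185, 0.0, -0.0]
force: [-0.4, 0.3, 0.7]
width: 0.006
grasp_force: 0.0
```

Emit:
drive_tool(
  deltas=[
    [[-1,0,0],0],
    [[0,0,0],0],
  ],
)

```text
time: 8.25
eef_pos: [415.2, -71.3, 296.5]
tcp_rot: [0.983, -0.184, 0.0, -0.0]
force: [0.0, -1.5, -0.4]
width: -0.003
grasp_force: 0.0
```

```bash
python3 - <<'E'
from loc import *
import pickle
st();d={n:viewer.camera(n) for n in('scene','side','wrist')};pickle.dump(d,open('c1.pkl','wb'))
x=[cv2.resize(d['wrist']['img'],(400,300)),cv2.resize(d['scene']['img'][185:317,120:296],(400,300),interpolation=2),cv2.resize(d['side']['img'][185:317,140:316],(400,300),interpolation=2)]
cv2.imwrite('pics/e.png',np.vstack([np.hstack(x[1:]),np.hstack([x[0],x[0]*0])])[:,:,::-1])
for n in('scene','side'):
    h=cv2.cvtColor(d[n]['img'],cv2.COLOR_RGB2HSV);k=cv2.inRange(h,(5,180,90),(20,255,255))
    c=max(cv2.findContours(k,0,2)[0],key=cv2.contourArea);print(n,cv2.approxPolyDP(c,2.5,True)[:,0].tolist())
E
```

```text
8.25 tip local [-207.28   -1.75  274.53] rot [ 0.98 -0.18  0.   -0.  ] F [ 0.01 -1.51 -0.41] -0.002937722018612374
scene [[242, 202], [145, 228], [159, 293], [169, 309], [262, 279], [263, 260]]
side [[253, 204], [169, 241], [201, 314], [280, 272], [283, 252]]
```

View pics/e.png

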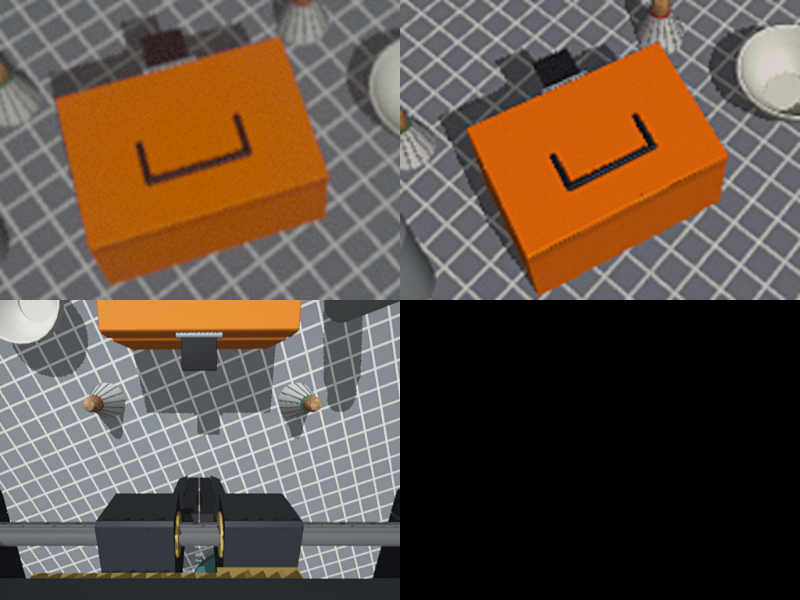

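Scene and side show the lid resting nearly closed with the latch still sticking out. The wrist view shows the lid's front edge at about (98,329)-(300,329) and the latch end at (198,370) in the mosaic. Triangulating the front corners across the views.

```bash
python3 - <<'E'
from loc import *
import pickle
d=pickle.load(open('c1.pkl','rb'));s,e,w=d['scene'],d['side'],d['wrist']
fl=((143.8,227.5),(169.5,241.5)); fr=((243.5,202),(253.5,203.5))
print('fl',loc(tri(s,fl[0],e,fl[1])),'fr',loc(tri(s,fr[0],e,fr[1])))
for z in(130,140,150): print(z,[loc(onz(c,p,z))[:2] for c,i in((s,0),(e,1)) for p in(fl[i],fr[i])])
h=cv2.cvtColor(w['img'],cv2.COLOR_RGB2HSV);k=cv2.inRange(h,(5,150,60),(20,255,255))
for y in range(2,66,6):
    x=np.flatnonzero(k[y]);print(y,x.min(),x.max(),h[y,180].tolist(),[round(np.linalg.norm(onz(w,(x.min(),y),z)-onz(w,(x.max(),y),z)),1) for z in(130,140)],loc(onz(w,(x.min(),y),130))[0])
# fl is on image right? wrist right=-y
R=np.flatnonzero(k[38]).max();L=np.flatnonzero(k[38]).min()
for y in (36,38,40): print('tri fl scene/wrist',loc(tri(s,fl[0],w,(R,y))),'fr',loc(tri(s,fr[0],w,(L,y))))
print('latch hinge',loc(onz(w,(256,42),122)))
for z in(110,120,130,140,150): print('latch end',z,loc(onz(w,(253,90),z)))
print('end width px->', [ (z,np.linalg.norm(onz(w,(232,90),z)-onz(w,(277,90),z))) for z in(110,130,150)])
for n,c,p in(('scene',s,(120+165*.44,185+30*.44)),('side',e,(140+150*.44,185+52*.44))):
    print(n,'latch end tri',loc(tri(c,p,w,(253,90))))
E
```

```text
fl [ -74.85 -120.3   142.39] fr [-77.73 119.43 135.11]
130 [array([ -84.23, -122.04]), array([-80.06, 120.26]), array([ -79.82, -119.57]), array([-81.32, 121.15])]
140 [array([ -78.51, -120.85]), array([-74.38, 118.67]), array([ -73.94, -120.07]), array([-75.43, 117.83])]
150 [array([ -72.79, -119.67]), array([-68.71, 117.08]), array([ -68.07, -120.57]), array([-69.54, 114.5 ])]
2 124 385 [16, 193, 231] [np.float64(246.0), np.float64(238.2)] -40.992737479718556
8 124 384 [16, 192, 231] [np.float64(246.3), np.float64(238.5)] -45.97699784446118
14 125 384 [16, 190, 233] [np.float64(246.7), np.float64(238.8)] -51.01179257111834
20 125 383 [16, 191, 232] [np.float64(247.0), np.float64(239.2)] -56.10079094359673
26 126 383 [16, 190, 233] [np.float64(247.3), np.float64(239.5)] -61.24193559187013
32 126 382 [16, 192, 233] [np.float64(247.7), np.float64(239.8)] -66.43900831923978
38 127 381 [14, 208, 180] [np.float64(247.1), np.float64(239.2)] -71.68990857010341
44 133 374 [13, 206, 93] [np.float64(235.7), np.float64(228.2)] -76.98931795901692
50 144 365 [14, 207, 160] [np.float64(217.3), np
[... 172 characters left out ...]
64(126.1)] -93.20375544843532
tri fl scene/wrist [ -73.36 -118.56  147.75] fr [-72.51 117.86 143.04]
tri fl scene/wrist [ -74.58 -119.12  145.91] fr [-73.76 118.49 141.1 ]
tri fl scene/wrist [ -75.82 -119.68  144.06] fr [-75.02 119.12 139.14]
latch hinge [-73.62  -2.68 122.  ]
latch end 110 [-118.77    0.38  110.  ]
latch end 120 [-119.11    0.33  120.  ]
latch end 130 [-119.45    0.27  130.  ]
latch end 140 [-119.79    0.21  140.  ]
latch end 150 [-120.14    0.15  150.  ]
end width px-> [(110, np.float64(48.802974784388155)), (130, np.float64(45.887691831190516)), (150, np.float64(42.97240887799283))]
scene latch end tri [-119.82    2.43  142.94]
side latch end tri [-119.93    0.16  143.69]
```

The front edge appears at z≈138-143, so the lid still looks about 0.08 rad open. I'll push again nearer the front edge in slow steps, watching the force.

Emit:
drive_tool(
  deltas=[
    [[1,0,0],0],
    [[1,0,0],0],
    [[1,0,0.2],0],
    [[1,0,0.6],0],
    [[1,0,1],0],
  ],
)

```text
time: 8.9
eef_pos: [562.2, -128.5, 243.9]
tcp_rot: [0.983, -0.185, 0.003, 0.0]
force: [0.5, 0.2, -0.3]
width: 0.007
grasp_force: 0.0
```

Emit:
drive_tool(
  deltas=[
    [[0,0,1],0],
    [[0,0,0.8],0],
    [[0,0,0],0],
  ],
)

```text
time: 9.2
eef_pos: [556.2, -126.8, 183.3]
tcp_rot: [0.983, -0.185, -0.005, -0.0]
force: [-0.5, 0.9, -0.9]
width: 0.003
grasp_force: 0.0
```

Emit:
drive_tool(
  deltas=[
    [[0,0,0.2],0],
    [[0,0,0],0],
  ],
)

```text
time: 9.4
eef_pos: [559.3, -127.4, 183.2]
tcp_rot: [0.983, -0.185, 0.001, 0.0]
force: [0.3, 0.1, 0.7]
width: 0.008
grasp_force: 0.0
```

Emit:
drive_tool(
  deltas=[
    [[0,0,0.2],0],
    [[0,0,0],0],
  ],
)

```text
time: 9.6
eef_pos: [558.8, -127.2, 177.1]
tcp_rot: [0.983, -0.185, 0.001, 0.0]
force: [0.1, -0.1, 0.1]
width: 0.007
grasp_force: 0.0
```

Tip at z≈155. Keep stepping down.

Emit:
drive_tool(
  deltas=[
    [[0,0,0.2],0],
    [[0,0,0],0],
  ],
)

```text
time: 9.8
eef_pos: [558.1, -127.0, 170.1]
tcp_rot: [0.983, -0.185, -0.0, -0.0]
force: [-0.4, -0.4, 0.0]
width: 0.005
grasp_force: 0.0
```

Emit:
drive_tool(
  deltas=[
    [[0,0,0.2],0],
    [[0,0,0],0],
  ],
)

```text
time: 10.0
eef_pos: [557.9, -127.0, 163.6]
tcp_rot: [0.983, -0.185, -0.001, -0.0]
force: [-0.1, 0.3, -0.0]
width: 0.005
grasp_force: 0.0
```

Emit:
drive_tool(
  deltas=[
    [[0,0,0.2],0],
    [[0,0,0],0],
  ],
)

```text
time: 10.2
eef_pos: [558.0, -127.0, 157.5]
tcp_rot: [0.983, -0.185, -0.001, -0.0]
force: [0.1, 0.7, -0.5]
width: 0.007
grasp_force: 0.0
```

Emit:
drive_tool(
  deltas=[
    [[0,0,0.2],0],
    [[0,0,0],0],
  ],
)

```text
time: 10.4
eef_pos: [558.0, -127.0, 151.5]
tcp_rot: [0.983, -0.185, -0.001, -0.0]
force: [0.2, 0.1, 0.3]
width: 0.002
grasp_force: 0.0
```

Emit:
drive_tool(
  deltas=[
    [[0,0,0.2],0],
    [[0,0,0],0],
  ],
)

```text
time: 10.6
eef_pos: [557.9, -127.0, 145.5]
tcp_rot: [0.983, -0.185, -0.001, -0.0]
force: [-0.2, 0.2, -0.7]
width: 0.005
grasp_force: 0.0
```

Emit:
drive_tool(
  deltas=[
    [[0,0,0.2],0],
    [[0,0,0],0],
  ],
)

```text
time: 10.8
eef_pos: [558.2, -127.1, 139.8]
tcp_rot: [0.983, -0.185, -0.0, -0.0]
force: [-0.2, -0.1, -0.7]
width: 0.002
grasp_force: 0.0
```

Emit:
drive_tool(
  deltas=[
    [[0,0,0.2],0],
    [[0,0,0],0],
  ],
)

```text
time: 11.0
eef_pos: [558.2, -127.1, 133.7]
tcp_rot: [0.983, -0.185, -0.0, -0.0]
force: [-0.5, 0.9, -0.6]
width: 0.004
grasp_force: 0.0
```

```bash
python3 - <<'E'
from loc import *
import pickle
st();d={n:viewer.camera(n) for n in('scene','side','wrist')};pickle.dump(d,open('c2.pkl','wb'))
w=d['wrist'];h=cv2.cvtColor(w['img'],cv2.COLOR_RGB2HSV);k=cv2.inRange(h,(5,150,60),(20,255,255))
for y in range(2,300,20):
    x=np.flatnonzero(k[y])
    if len(x):print(y,x.min(),x.max(),[round(np.linalg.norm(onz(w,(x.min(),y),z)-onz(w,(x.max(),y),z)),1) for z in(130,140)],loc(onz(w,(x.min(),y),130))[0])
print('tip back edge px',proj(w,r.get_obs()['eef_pos']-[0,0,22]+np.array([.932,-.363,0])*9))
col=k[:,254];print('orange column runs',np.flatnonzero(np.diff(col.astype(int))))
E
```

```text
11.0 tip local [-53.88  -1.75 111.72] rot [ 0.98 -0.18 -0.   -0.  ] F [-0.48  0.88 -0.57] 0.003617943182772457
2 0 511 [np.float64(232.1), np.float64(216.8)] 63.3383919144767
22 0 509 [np.float64(235.3), np.float64(219.8)] 55.236993194832685
42 0 505 [np.float64(237.7), np.float64(222.0)] 46.844538916790796
62 4 501 [np.float64(238.2), np.float64(222.5)] 38.14734295404148
82 8 497 [np.float64(238.7), np.float64(223.0)] 29.126145264330436
102 12 493 [np.float64(239.2), np.float64(223.5)] 19.762496863565538
122 16 490 [np.float64(240.3), np.float64(224.5)] 10.036520996474326
142 20 486 [np.float64(240.9), np.float64(225.1)] -0.07322770782139358
162 25 482 [np.float64(241.0), np.float64(225.2)] -10.589217178923384
182 29 478 [np.float64(241.7), np.float64(225.8)] -21.537899201187514
202 33 474 [np.float64(242.3), np.float64(226.4)] -32.94577845198758
222 37 470 [np.float64(243.0), np.float64(227.0)] -44.84236241158114
242 42 466 [np.float64(243.2), np.float64(227.2)] -57.25889843145901
262 46 462 [np.float64(244.0), np.float64(227.9)] -70.23199622056653
282 278 278 [np.float64(0.0), np.float64(0.0)] -83.5873608394174
tip back edge px [254.75 210.5 ]
orange column runs [ 54  71 275]
```

```bash
python3 - <<'E'
from loc import *
import pickle
d=pickle.load(open('c2.pkl','rb'));d1=pickle.load(open('c1.pkl','rb'))
w=d['wrist'];v=w['img'].max(2)
for x in(242,248,262,268):print(x,np.flatnonzero(v[195:300,x]<90)[:1]+195)
p=r.get_obs()['eef_pos']
for z in(111,120,125,130,135,140):
    q=p.copy();q[2]=z;print(z,proj(w,q+np.array([.932,-.363,0])*9))
a=d['scene']['img'][160:320,110:290];b=d['side']['img'][160:320,120:300]
W=w['img'][150:310,160:340]
cv2.imwrite('pics/f.png',np.hstack([cv2.resize(x,(266,240),interpolation=2) for x in(a,b,W)])[:,:,::-1])
for n in('scene','side'):
    g=[]
    for D in(d1,d):
        h=cv2.cvtColor(D[n]['img'],cv2.COLOR_RGB2HSV);k=cv2.inRange(h,(5,180,90),(20,255,255))
        c=max(cv2.findContours(k,0,2)[0],key=cv2.contourArea);g.append(cv2.approxPolyDP(c,2.5,True)[:,0].tolist())
    print(n,g)
E
```

```text
242 [228]
248 [228]
262 [228]
268 [228]
111 [254.75 209.74]
120 [254.75 215.16]
125 [254.75 218.42]
130 [254.76 221.86]
135 [254.76 225.52]
140 [254.76 229.39]
scene [[[242, 202], [145, 228], [159, 293], [169, 309], [262, 279], [263, 260]], [[243, 204], [238, 204], [234, 213], [230, 208], [212, 213], [201, 226], [194, 228], [180, 222], [161, 227], [160, 233], [156, 229], [146, 229], [159, 293], [169, 309], [262, 279], [262, 257]]]
side [[[253, 204], [169, 241], [201, 314], [280, 272], [283, 252]], [[253, 206], [251, 213], [244, 210], [233, 215], [223, 224], [221, 231], [213, 234], [204, 228], [189, 235], [188, 241], [181, 237], [170, 242], [201, 314], [280, 272], [283, 252]]]
```

View pics/f.png

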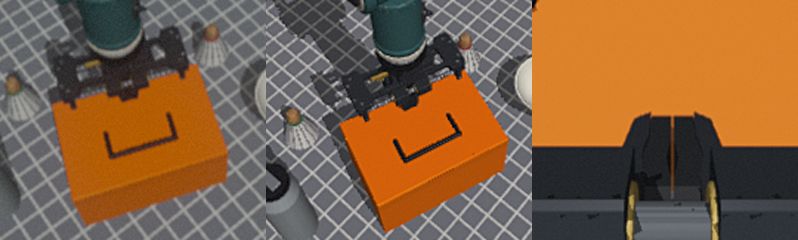

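The tip is at nominal z≈111 with no force, while the lid front looks close to shut (front corners 1-2 px lower than before). The visible tip row (228) suggests the real fingertip sits higher than nominal. Continue in small steps until force appears.

Emit:
drive_tool(
  deltas=[
    [[0,0,0.1],0],
    [[0,0,0],0],
  ],
)

```text
time: 11.35
eef_pos: [558.5, -127.1, 131.3]
tcp_rot: [0.983, -0.185, -0.0, -0.0]
force: [-0.5, -0.5, 0.4]
width: 0.01
grasp_force: 0.0
```

Emit:
drive_tool(
  deltas=[
    [[0,0,0.1],0],
    [[0,0,0],0],
  ],
)

```text
time: 11.55
eef_pos: [558.7, -127.2, 128.5]
tcp_rot: [0.983, -0.185, 0.0, 0.0]
force: [-0.2, 1.0, 1.3]
width: 0.005
grasp_force: 0.9
```

```bash
cat >lid.py <<'E'
from loc import *
def lid(c):
    g=cv2.cvtColor(c['img'],cv2.COLOR_RGB2HSV);k=cv2.inRange(g,(5,150,60),(20,255,255));P=[]
    for y in range(60,268,4):
        x=np.flatnonzero(k[y]);
        a=np.linalg.norm(onz(c,(x.min(),y),130)-onz(c,(x.max(),y),130));b=np.linalg.norm(onz(c,(x.min(),y),140)-onz(c,(x.max(),y),140))
        z=130+10*(a-240)/(a-b);P.append([loc(onz(c,(x.min(),y),z))[0],z])
    f=np.polyfit(*np.array(P).T,1);print('lid tilt',-f[0],'z at x=-54',np.polyval(f,-54))
E
python3 - <<'E'
from lid import *
import pickle
lid(pickle.load(open('c2.pkl','rb'))['wrist']);st();lid(viewer.camera('wrist'))
E
```

```text
lid tilt 0.034832268997677066 z at x=-54 132.12187737957117
11.55 tip local [-53.34  -1.67 106.5 ] rot [ 0.98 -0.18  0.    0.  ] F [-0.24  1.04  1.29] 0.004754891138742068
lid tilt 0.001190065884993509 z at x=-54 127.38996973359015
```

Contact is now felt and the lid tilt reads about 0. So the tip is effectively about 22 mm above nominal (near TCP height). Press a little more to confirm it is fully shut.

Emit:
drive_tool(
  deltas=[
    [[0,0,0.1],0],
    [[0,0,0],0],
  ],
)

```text
time: 11.8
eef_pos: [558.8, -127.2, 128.4]
tcp_rot: [0.983, -0.185, 0.0, 0.0]
force: [-6.5, 2.8, 15.8]
width: 0.007
grasp_force: 8.0
```

Emit:
drive_tool(
  deltas=[
    [[0,0,0.1],0],
    [[0,0,0],0],
  ],
)

```text
time: 12.0
eef_pos: [558.9, -127.2, 128.2]
tcp_rot: [0.983, -0.185, 0.0, 0.0]
force: [-15.1, 3.5, 30.0]
width: 0.007
grasp_force: 15.5
```

```bash
python3 - <<'E'
from lid import *
st();lid(viewer.camera('wrist'))
E
```

```text
12.0 tip local [-53.15  -1.67 106.25] rot [ 0.98 -0.18  0.    0.  ] F [-15.1    3.53  30.04] 0.0071030975452282576
lid tilt -0.0009209837455797067 z at x=-54 127.21713266586967
```

The lid is at its hard stop (30 N, tilt about 0). Lift, then move in front over the latch.

Emit:
drive_tool(
  deltas=[
    [[0,0,-0.3],0],
    [[0,0,-0.7],0],
    [[0,0,-0.7],0],
    [[0,0,0],0],
  ],
)

```text
time: 12.45
eef_pos: [560.8, -127.8, 176.6]
tcp_rot: [0.983, -0.185, 0.003, 0.0]
force: [1.1, -0.3, -1.0]
width: 0.011
grasp_force: 0.0
```

Emit:
drive_tool(
  deltas=[
    [[-1,0,0],0],
    [[-1,0,0],0],
    [[-1,0,0],0],
    [[-1,0,0],0],
    [[0,0,0],0],
  ],
)

```text
time: 12.95
eef_pos: [442.6, -82.2, 171.2]
tcp_rot: [0.983, -0.185, -0.002, -0.0]
force: [-0.3, -0.6, -0.3]
width: 0.005
grasp_force: 0.0
```

```bash
python3 - <<'E'
from loc import *
import pickle
st();w=viewer.camera('wrist');pickle.dump(w,open('c3.pkl','wb'))
h=cv2.cvtColor(w['img'],cv2.COLOR_RGB2HSV);k=cv2.inRange(h,(5,150,60),(20,255,255));v=w['img'].max(2)
for y in range(40,240,8):
    x=np.flatnonzero(k[y]);D=np.flatnonzero(v[y,180:330]<75)+180
    print(y,(x.min(),x.max()) if len(x) else '',(D.min(),D.max(),len(D)) if len(D) else '',h[y,200].tolist(),loc(onz(w,(255,y),125))[0].round(1))
E
```

```text
12.95 tip local [-177.83   -1.92  149.17] rot [ 0.98 -0.18 -0.   -0.  ] F [-0.3  -0.6  -0.29] 0.005053278838394693
40 (np.int64(51), np.int64(456))  [15, 204, 230] -69.1
48 (np.int64(52), np.int64(455))  [15, 200, 231] -73.5
56 (np.int64(56), np.int64(444))  [13, 221, 119] -77.9
64 (np.int64(91), np.int64(407))  [13, 220, 95] -82.4
72 (np.int64(131), np.int64(373)) (np.int64(219), np.int64(289), 71) [13, 225, 95] -86.9
80  (np.int64(219), np.int64(288), 70) [103, 24, 95] -91.6
88  (np.int64(220), np.int64(288), 69) [105, 27, 96] -96.3
96  (np.int64(220), np.int64(288), 69) [60, 7, 156] -101.0
104  (np.int64(221), np.int64(288), 68) [107, 24, 94] -105.9
112  (np.int64(220), np.int64(288), 69) [111, 27, 95] -110.8
120  (np.int64(221), np.int64(287), 67) [106, 29, 96] -115.8
128  (np.int64(222), np.int64(287), 66) [107, 24, 96] -120.9
136   [60, 5, 155] -126.0
144   [80, 5, 154] -131.3
152   [105, 27, 95] -136.6
160   [103, 24, 97] -142.0
168   [103, 24, 94] -147.5
176   [107, 23, 154] -153.1
184 (np.int64(74), np.int64(74))  [106, 21, 156] -158.8
192   [106, 21, 156] -164.6
200   [105, 23, 157] -170.4
208   [78, 6, 210] -176.4
216   [103, 10, 171] -182.5
224   [83, 5, 203] -188.7
232  (np.int64(228), np.int64(281), 52) [106, 21, 156] -195.0
```

The latch now sticks straight out, spanning local x≈-85 to -123 and centred under the tip, with the seam closed. Go above its outer half and press down.

Emit:
drive_tool(
  deltas=[
    [[1,0,0],0],
    [[1,0,0],0],
    [[0.1,0,0],0],
    [[0,0,0.5],0],
    [[0,0,0],0],
  ],
)

```text
time: 13.5
eef_pos: [503.1, -105.9, 155.1]
tcp_rot: [0.983, -0.185, -0.003, -0.0]
force: [-0.6, -0.5, -0.4]
width: 0.003
grasp_force: 0.0
```

Emit:
drive_tool(
  deltas=[
    [[0,0,0.3],0],
    [[0,0,0.3],0],
    [[0,0,0.3],0],
    [[0,0,0],0],
  ],
)

```text
time: 13.9
eef_pos: [503.9, -106.0, 129.7]
tcp_rot: [0.983, -0.185, -0.002, -0.0]
force: [0.4, 0.6, -0.4]
width: 0.005
grasp_force: 0.0
```

Emit:
drive_tool(
  deltas=[
    [[0,0,0.3],0],
    [[0,0,0.3],0],
    [[0,0,0],0],
  ],
)

```text
time: 14.2
eef_pos: [504.9, -106.3, 112.5]
tcp_rot: [0.983, -0.185, -0.001, -0.0]
force: [-1.6, 0.2, -0.2]
width: 0.006
grasp_force: 0.1
```

```bash
cat >la.py <<'E'
from loc import *
def la():
    st();w=viewer.camera('side');h=cv2.cvtColor(w['img'],cv2.COLOR_RGB2HSV);k=cv2.inRange(h,(5,180,90),(20,255,255))
    c=max(cv2.findContours(k,0,2)[0],key=cv2.contourArea);p=c[:,0];print('box bottom px',p[p[:,1].argmax()],p[p[:,0].argmax()])
la()
E
python3 la.py
```

```text
14.2 tip local [-111.03   -1.77   90.46] rot [ 0.98 -0.18 -0.   -0.  ] F [-1.62  0.21 -0.18] 0.005540640488681654
box bottom px [201 314] [283 254]
```

Emit:
drive_tool(
  deltas=[
    [[0,0,0.25],0],
    [[0,0,0.25],0],
    [[0,0,0],0],
  ],
)

```text
time: 14.55
eef_pos: [504.3, -106.2, 97.0]
tcp_rot: [0.983, -0.185, -0.001, -0.0]
force: [0.3, -1.1, 0.4]
width: 0.011
grasp_force: 0.0
```

Emit:
drive_tool(
  deltas=[
    [[0.15,0,0],0],
    [[0.15,0,0],0],
    [[0,0,0],0],
  ],
)

```text
time: 14.85
eef_pos: [513.9, -109.8, 98.2]
tcp_rot: [0.983, -0.185, -0.0, -0.0]
force: [-2.2, 1.0, -2.0]
width: 0.006
grasp_force: 0.7
```

Emit:
drive_tool(
  deltas=[
    [[0.1,0,0],0],
    [[0.1,0,0],0],
    [[0,0,0],0],
  ],
)

```text
time: 15.15
eef_pos: [517.9, -111.3, 98.0]
tcp_rot: [0.983, -0.185, -0.002, -0.0]
force: [-6.1, 2.4, 1.8]
width: 0.005
grasp_force: 3.4
```

Emit:
drive_tool(
  deltas=[
    [[0.07,0,0],0],
    [[0,0,0],0],
  ],
)

```text
time: 15.35
eef_pos: [517.9, -111.4, 98.0]
tcp_rot: [0.983, -0.185, -0.004, -0.001]
force: [-12.2, 4.9, 6.2]
width: 0.005
grasp_force: 6.6
```

```bash
python3 la.py
```

```text
15.35 tip local [-97.14  -1.76  75.95] rot [ 0.98 -0.18 -0.   -0.  ] F [-12.24   4.92   6.2 ] 0.005147468013881869
box bottom px [201 314] [283 254]
```

There is a hard stop at 12 N with the tip where a flat latch must be, and the box hasn't moved. Retreat and verify from the same viewpoint as before.

Emit:
drive_tool(
  deltas=[
    [[-0.5,0,0],0],
    [[-1,0,0],0],
    [[-1,0,-0.5],0],
    [[-0.2,0,-1],0],
    [[0,0,-1],0],
  ],
)

```text
time: 15.9
eef_pos: [445.1, -82.9, 174.2]
tcp_rot: [0.983, -0.185, 0.0, 0.0]
force: [0.1, 0.3, 0.7]
width: 0.007
grasp_force: 0.0
```

Emit:
drive_tool(
  deltas=[
    [[0,0,0],0],
    [[0,0,0],0],
  ],
)

```text
time: 16.1
eef_pos: [447.6, -83.7, 175.1]
tcp_rot: [0.983, -0.185, 0.002, 0.0]
force: [-0.6, -0.8, -0.6]
width: 0.007
grasp_force: 0.0
```

```bash
python3 - <<'E'
from loc import *
import la
w=viewer.camera('wrist');h=cv2.cvtColor(w['img'],cv2.COLOR_RGB2HSV);k=cv2.inRange(h,(5,150,60),(20,255,255));v=w['img'].max(2)
for y in range(40,150,8):
    x=np.flatnonzero(k[y]);D=np.flatnonzero(v[y,180:330]<75)+180
    print(y,(x.min(),x.max()) if len(x) else '',(D.min(),D.max(),len(D)) if len(D) else '',loc(onz(w,(255,y),125))[0].round(1))
for n in('scene','side'):
    h=cv2.cvtColor(viewer.camera(n)['img'],cv2.COLOR_RGB2HSV);k=cv2.inRange(h,(5,180,90),(20,255,255))
    c=max(cv2.findContours(k,0,2)[0],key=cv2.contourArea);print(n,cv2.approxPolyDP(c,2.5,True)[:,0].tolist())
E
```

```text
16.1 tip local [-172.63   -1.52  153.11] rot [ 0.98 -0.18  0.    0.  ] F [-0.59 -0.78 -0.64] 0.0067014343649842685
box bottom px [201 314] [283 254]
40 (np.int64(55), np.int64(452))  -64.1
48 (np.int64(57), np.int64(451))  -68.6
56 (np.int64(58), np.int64(450))  -73.1
64 (np.int64(61), np.int64(446))  -77.7
72 (np.int64(93), np.int64(405))  -82.3
80 (np.int64(138), np.int64(206)) (np.int64(220), np.int64(287), 68) -87.0
88   -91.8
96   -96.6
104   -101.5
112   -106.5
120   -111.6
128   -116.8
136   -122.0
144   -127.3
scene [[242, 204], [146, 230], [159, 293], [169, 309], [262, 279], [263, 260]]
side [[252, 206], [170, 243], [201, 314], [280, 272], [283, 252]]
```

The latch no longer sticks out past the front face, the lid's front corners are 2 px lower than in the earlier view, and the box is where it stood. Handing in.

```bash
python3 -c "
from station import r
print(r.finish_job())"
```

```text
the job is handed in; nothing more can be done
None
```

I pushed the lid shut to its hard stop and folded the latch flat against the front, with the box still in its place by the last camera measurement. I kept the arm clear of the bottle, bowl and shuttlecocks but did not re-measure them, and the hand-in at about 16 s returned no verdict.

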